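# Seat a gas-cell tube in the inclined V-mount and fold the hold-down finger onto it

## Robot

A 6-joint arm with a two-finger parallel gripper is mounted at the origin on a cart in front of the work surface, level with it; the furniture and walls round the work are solid. World frame = base frame: x ahead of the robot, y to its left, z up, the work surface at z = 0. Lengths are in mm, angles in rad, forces in N, time in s.
With the tool pointing down it reaches from about 275 to 850 mm from the base axis. Payload 5.2 kg.
Tool frame: the origin (TCP) lies on the centre line of the jaws, within the pads' length; the fingertips stand 17 mm ahead of it and the grasp point (between the pads) lies 2 mm behind it (manip.finger_overhang is the distance from the TCP to the fingertips, in mm); z points along the fingers, y is the line along which they close (so a half turn about z gives the same grasp; the last joint's range is limited). The gripper opens to 85 mm and grips with 20 to 120 N. Pads are 22 mm wide; open, the fingers measure 114 mm over their backs; the gripper's body (76 mm by 85 mm) begins 54 mm behind the grasp point. The pads swing forward as they close: fully open they stand 13 mm farther back than shut.
Start: joints at [1.117, 0.259, 1.535, -0, 1.348, -0.203], TCP at [136.476, 532.803, 219.91] pointing down, gripper open.
Joint ranges: [-3.14, 3.14], [-0.91, 2.08], [0.19, 2.58], [-1.22, 4.36], [0.22, 2.71], [-3.12, 3.12]. Speed limits (rad/s): [2.57, 2.57, 3.14, 3.14, 3.14, 3.14].

## Interface

Orientations are given as a rotation vector (axis times angle).
In Python, from cell import status, snapshot, hand_in, nets, manip gives the robot as it stands. The module is installed in compiled form; this text tells all that it offers.
- The arm moves only by the tool play_rows, never from a script. Its argument "targets" is a list of rows, each a list of 2 entries, a list of its own where there are three numbers: the shift along the tool's x, y, z in m, then the turn, a rotation vector about the tool's x, y, z in degrees. In form: [[[dx, dy, dz], [rx, ry, rz]], ...]. A call has exactly 5 rows; each row is the pose to reach, as a shift and turn from the pose commanded when the call began, along the tool's axes at that moment; what a row does not reach only later rows make up. A row lasts 1/8 s, in which the tool goes at most 62.5 mm and 10.7 degrees, less where a joint would pass 70% of its speed; a pose out of reach is approached as far as the arm can. A call with a gripper value outside its range is refused whole. "fingers" is the closure, from 0 (fully open) to 1 (shut), set as the call begins (left out, the last holds). The fingers move at their own pace and stop on an object; the grip force is fixed at half the most. Time passes only in rows, so rows that repeat a pose let the fingers close, or fill a call up. It gives the time, the measured TCP pose, the force, the opening and the grip force at its end, in the units of the state.
- status.get_state(): the state, without advancing time (a new reading comes with each control period).
- snapshot(name): name is "scene" or "top"; returns a dict with "frame" (480x640x3 uint8, red, green, blue), "mtx" (3x3 intrinsics, pixels), "k1" (the pictures are not rectified: a ray, as slopes to the right and down, at radius r is drawn at 1 + k1 r^2 times it, then the intrinsics apply), "cam_to_world" (4x4, takes a point from camera to world coordinates). Camera axes: x right, y up, looking along -z (the intrinsics and any distortion apply to the point x, -y, -z); pixel columns grow to the right and rows downward; lengths in mm; the calibration is good to about 2 mm. A picture is of the moment at which its call begins. There is no depth.
- hand_in(): hands the job in; it is judged then, once.
Trained networks look in the newest picture that a camera, given by its name, has taken for a name from the list of things; names that differ only in an ending like _2 or _b are one class to them, and where a whole thing is asked for, a point or a joint stands for the part that bears it (a point fixed in the world has none). Each returns a list of dicts, best first, with "score" (0 to 1); they miss things now and then, are a little off and sometimes report something else, mostly with a low value. They report only what shows in the picture. A call takes as long as a camera call. They do not tell look-alikes from the thing itself.
- nets.cut_out(thing, camera): "region" (480x640 bool, what is visible of it) and "uv" ([column, row] in pixels, amid what is visible of it).
The state is a dict: "clock": time; "joints": joint angles; "joint_vel": joint speeds; "effort": joint torques, N m; "position": TCP position; "eef_rot": TCP orientation; "wrist_force": force on the tool from outside, world axes, zero at the start; "ft_torque": the same for the moment, N m; "opening": finger opening in mm; "grasp_force": force on a finger pad.
Only numpy, scipy, OpenCV 4.12 (cv2) and the standard library are available. Lean on these libraries where they do the work, as an engineer would, in place of code of your own. Each camera call takes 0.05 s, during which the arm holds its last target. There are 200 camera calls.

## Task

Pick up the brass gas-cell tube and lower it gently, parallel to the groove, into the two V-saddles of the inclined mount, slide it down to the brass end stop and bed it there with a steady push of about 10 N for half a second, which must not shift the stop out of its setting. With the tube home in both Vs and against the stop, fold the hinged hold-down finger over until its rubber pad rests on the tube, and leave it clamped there. Leave the vial and the two batteries where they stand.

Things in the scene. Friction and masses are not known exactly. Their poses are not given: they have to be found in the camera images.
- tube: Loose plain round brass tube with black end collars, 30 mm diameter, 120 mm long, 0.15 to 0.3 kg, lying on the table and free to roll. Origin at its middle, on its axis; its x axis runs along the tube. Both ends are alike. (Furniture to reach round: a bench oscilloscope, 0.24 m high, stands left of the mount.)
- cradle: Fixed inclined cradle: two dark steel 90-degree V-saddles on an aluminium rail. Origin and x axis lie on the line that the tube's axis takes when seated; x points uphill along the groove, 28 degrees above level; y is level, across the groove; z is square off the rail, up and leaning to the low end. The rail is 44 mm wide, 196 mm long, its top face at z = -33 mm.
- saddle_low (a point): Point on the line of the seated tube's axis over the middle of the lower saddle, at cradle x = -36 mm; the upper saddle is at +36 mm. Each is 14 mm thick along the groove and 44 mm wide; a gap of 58 mm between them is free for fingers down to the rail. The V's mouth edges are 3 mm below the axis and 18 mm to either side. Same axes as the cradle.
- stop (a joint): How far the brass end stop has been pushed downhill out of its setting, m; 0 at the start. The middle of its uphill face lies on the line of the seated tube's axis at cradle x = -69 to -55 mm: the setting varies and is not reported, find it by touch (or sight). Plate 8 mm thick, 30 mm wide, reaching 13 mm above the axis. Friction holds it; over 18 N shifts it.
- finger (a joint): Hinge of the hold-down finger, rad. 0: it lies along the groove, pointing downhill, its rubber pad just resting on a seated tube. Grows as it lifts, to its limit of 1.35 (nearly square off the rail). Starts raised and stays where it is left (stiff: about 2 N at the tip moves it). With no tube below it would go on to -0.35. Push it over from its uphill side, then down.
- finger_hinge (a point): Axis of the hold-down finger's hinge, at cradle x = 92, z = 23 mm, in a forked post 31 mm wide and 16 mm thick that rises 9 mm above it. The hinge axis is the cradle's y. Same axes as the cradle.
- finger_tip (a point): Middle of the top face (uphill face when raised) of the finger's red tip, 58 mm from the hinge and 5 mm above the bar's mid-plane. Steel bar 14 mm wide, 7 mm thick; red tip 18 mm wide, 12 mm long, 10 mm thick, ending 64 mm from the hinge. The rubber pad is on the underside, 50 mm from the hinge. Site turns with the finger; equals the cradle's axes at 0.
- vial: Bystander: glass vial with red cap, standing, 22 mm diameter, 52 mm high, origin under its centre. To be left alone.
- cell: Bystander: green and gold round battery, standing, 15 mm diameter, 51 mm high, origin under its centre. To be left alone.
- block_battery: Bystander: black rectangular battery, lying, 26 x 50 x 18 mm, origin under its centre. To be left alone.
Mind the look-alikes: they are no part of the job. Of the things shaped like the tube, the brass one is meant.

How it is judged (in metres and radians):
On the way:
1. the tube lies in both Vs, pushed steadily against the end stop (over 4 N), with the hold-down finger still raised (y of tube in the frame of cradle between -0.002 and 0.002 m and z of tube in the frame of cradle between -0.002 and 0.002 m and angle between the x axis of tube and the x axis of cradle, either way round below 0.04 rad and distance between tube and stop below 0.062 m and value of joint finger above 0.9 rad and contact force between tube and stop above 4 N and linear speed of tube below 0.02 m/s), for 0.2 s.
At the end, for the whole second after the job is handed in: The tube lies in both Vs (axis within 2 mm of the seated line across and in height, within 0.04 rad of the groove), its middle within 62 mm of the stop's face (end gap under 2 mm), at rest, and the hold-down finger is folded onto it (joint between -0.06 and 0.05 rad) (y of tube in the frame of cradle between -0.002 and 0.002 m and z of tube in the frame of cradle between -0.002 and 0.002 m and angle between the x axis of tube and the x axis of cradle, either way round below 0.04 rad and distance between tube and stop below 0.062 m and value of joint finger between -0.06 and 0.05 rad and linear speed of tube below 0.01 m/s); the robot touches nothing.
It fails at once if the end stop is pushed more than 1.5 mm out of its setting (value of joint stop above 0.0015 m).
It fails at once if the tube is dropped or rammed into the saddles (touching the mount, less than 50 mm off its seat, at over 0.25 m/s, or with over 100 N) ((contact force between tube and cradle above 0.5 N and linear speed of tube above 0.25 m/s and z of tube in the frame of cradle below 0.05 m) or contact force between tube and cradle above 100 N).
It fails at once if the vial is knocked over or moved more than 15 mm (distance of vial from where it was at the start of the episode above 0.015 m or angle between vial's own z axis and vertical above 0.6 rad).
It fails at once if the round battery is knocked over or moved more than 15 mm (distance of cell from where it was at the start of the episode above 0.015 m or angle between cell's own z axis and vertical above 0.6 rad).
It fails at once if the rectangular battery is knocked over or moved more than 15 mm (distance of block_battery from where it was at the start of the episode above 0.015 m or angle between block_battery's own z axis and vertical above 0.6 rad).
It also fails if it takes over 56 s, if anything falls off the work surface, if the arm or the gripper's body presses on something with over 40 N, if the wrist force passes 120 N, or if a joint passes its speed limit or range.

## Working session

There is one attempt and no reset: what is moved stays moved. The work goes in short steps, Python scripts to look and compute and a tool call to move; the robot and the scene stay as the last step left them, time stands still between calls to the robot, and variables do not carry over. Pictures are saved under pics/ and viewed, at most 10 in all, crops included, and the job is handed in when it is done.

Besides the shell and the picture viewer there is one more tool, called after "Call:" as name([rows], argument=value, ...), one row to a line, values as JSON. play_rows: Moves the arm, as the interface text tells. Its arguments: {"type":"object","properties":{"targets":{"type":"array"},"fingers":{"type":"number"}},"required":["targets"]}

```bash
mkdir -p pics; cat > h.py <<'E'
import numpy as np, cv2
from cell import status, snapshot, nets, manip, hand_in
from scipy.spatial.transform import Rotation as R
def project(s,P):
    T=np.linalg.inv(s['cam_to_world']); P=np.atleast_2d(P); c=P@T[:3,:3].T+T[:3,3]
    x=c[:,0]/-c[:,2]; y=-c[:,1]/-c[:,2]; f=1+s['k1']*(x*x+y*y)
    K=np.array(s['mtx']); return np.c_[K[0,0]*x*f+K[0,2],K[1,1]*y*f+K[1,2]]
def ray(s,uv):
    K=np.array(s['mtx']); d=(np.array(uv,float)-K[:2,2])/[K[0,0],K[1,1]]; p=d.copy()
    for _ in range(30): p=d/(1+s['k1']*(p@p))
    T=np.array(s['cam_to_world']); v=T[:3,:3]@np.array([p[0],-p[1],-1]); return T[:3,3],v
def onz(s,uv,z):
    o,v=ray(s,uv); return o+v*(z-o[2])/v[2]
def save(s,name,crop=None,k=1):
    f=s['frame'][:,:,::-1]
    if crop: a,b,c,d=crop; f=f[b:d,a:c]
    cv2.imwrite('pics/'+name,cv2.resize(f,None,fx=k,fy=k,interpolation=cv2.INTER_CUBIC))
E
python3 - <<'E'
from h import *
for n in ('scene','top'):
    s=snapshot(n); save(s,n+'0.png'); print(n,np.round(s['mtx'],1).tolist(),s['k1'],np.round(s['cam_to_world'],3).tolist())
    for t in ('tube','cradle','finger','stop','vial','cell','block_battery'):
        for r in nets.cut_out(t,n)[:3]: print(n,t,round(r['score'],2),np.round(r['uv']),r['region'].sum(),np.round(onz(s,r['uv'],15)))
print(status.get_state(),manip.finger_overhang)
E
```

```text
scene [[577.5, 0.0, 318.0], [0.0, 577.5, 245.9], [0.0, 0.0, 1.0]] -0.09650114167062908 [[-0.75, 0.31, -0.585, -65.576], [-0.661, -0.337, 0.67, 372.803], [0.01, 0.889, 0.458, 561.571], [0.0, 0.0, 0.0, 1.0]]
scene tube 0.88 [357. 280.] 899 [ 487. -373.   15.]
scene tube 0.76 [397. 253.] 868 [ 495. -513.   15.]
scene tube 0.22 [255. 213.] 240 [ 852. -454.   15.]
scene cradle 0.57 [257. 279.] 3555 [ 626. -249.   15.]
scene finger 0.72 [255. 214.] 245 [ 848. -450.   15.]
scene finger 0.6 [306. 234.] 228 [ 688. -451.   15.]
scene stop 0.52 [300. 301.] 195 [ 516. -249.   15.]
scene vial 0.84 [307. 236.] 261 [ 680. -445.   15.]
scene block_battery 0.73 [363. 357.] 635 [ 339. -198.   15.]
top [[538.0, 0.0, 315.8], [0.0, 538.0, 240.9], [0.0, 0.0, 1.0]] 0.017978659652175908 [[0.019, 0.999, -0.036, 445.886], [-0.999, 0.021, 0.034, -256.416], [0.035, 0.035, 0.999, 1105.454], [0.0, 0.0, 0.0, 1.0]]
top tube 0.88 [358. 235.] 828 [ 498. -380.   15.]
top tube 0.81 [205. 140.] 877 [685. -65.  15.]
top tube 0.69 [424. 235.] 990 [ 501. -514.   15.]
top cradle 0.73 [267. 203.] 2317 [ 560. -193.   15.]
top
[... 324 characters left out ...]
.8, 'joints': array([ 1.11719549e+00,  2.58557138e-01,  1.53499342e+00,  1.69410969e-05,
        1.34798379e+00, -2.02766521e-01]), 'joint_vel': array([ 1.06582952e-03, -4.68720741e-04, -2.41149269e-03,  1.85251027e-03,
        8.85882644e-04,  6.17400479e-05]), 'effort': array([-1.02358372e-03, -4.45866287e+01, -2.90882170e+01, -4.38729003e-04,
        9.25952227e-04,  1.48742834e-05]), 'position': array([136.47687071, 532.81376482, 219.93547552]), 'eef_rot': array([3.92982942e-01, 3.11691338e+00, 9.50555943e-05]), 'wrist_force': array([-0.46170212,  0.72054539,  0.31222017]), 'ft_torque': array([ 0.01032221, -0.00624201, -0.00796682]), 'grasp_force': 0.0, 'opening': 85.45731260783431} 17.0
```

View pics/scene0.png

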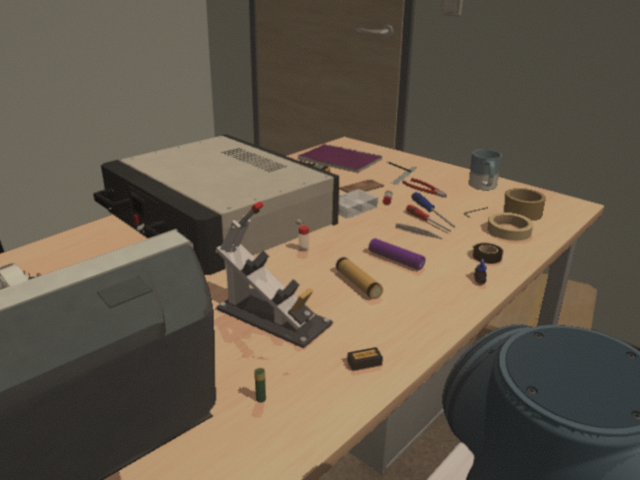

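View pics/top0.png

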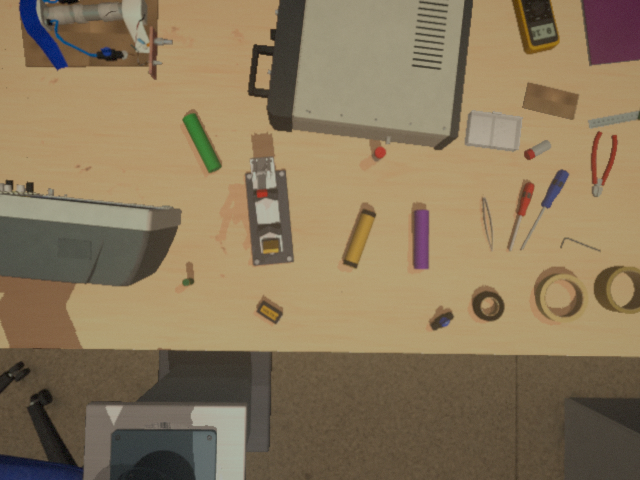

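```bash
python3 - <<'E'
from h import *
a=snapshot('scene'); b=snapshot('top')
f=a['frame'][190:350,205:345,::-1]; g=b['frame'][145:275,235:305,::-1]
f=cv2.resize(f,None,fx=3.5,fy=3.5,interpolation=cv2.INTER_CUBIC)
g=cv2.resize(g,None,fx=4.3,fy=4.3,interpolation=cv2.INTER_CUBIC)
o=np.zeros((560,800,3),np.uint8); o[:f.shape[0],:490]=f; g=g[:560]; o[:g.shape[0],495:495+g.shape[1]]=g
cv2.imwrite('pics/crad.png',o)
# tube
t=b['frame'][200:275,335:385,::-1]; cv2.imwrite('pics/tube.png',cv2.resize(t,None,fx=7,fy=7,interpolation=cv2.INTER_CUBIC))
m=nets.cut_out('tube','top')[0]['region']; ys,xs=np.nonzero(m)
(c,sz,an)=cv2.minAreaRect(np.c_[xs,ys].astype(np.float32)); print(c,sz,an)
bx=cv2.boxPoints((c,sz,an)); W=np.array([onz(b,p,15)[:2] for p in bx]); print(W.round(1))
mu=onz(b,c,15); print(mu)
E
```

```text
(201.21456909179688, 142.39498901367188) (63.5440559387207, 15.671015739440918) 63.92464065551758
[[ 729.9  -14.4]
 [ 744.8  -42.2]
 [ 630.2 -101.2]
 [ 615.4  -73.3]]
[680.06785624 -57.77259274  15.        ]
```

View pics/crad.png

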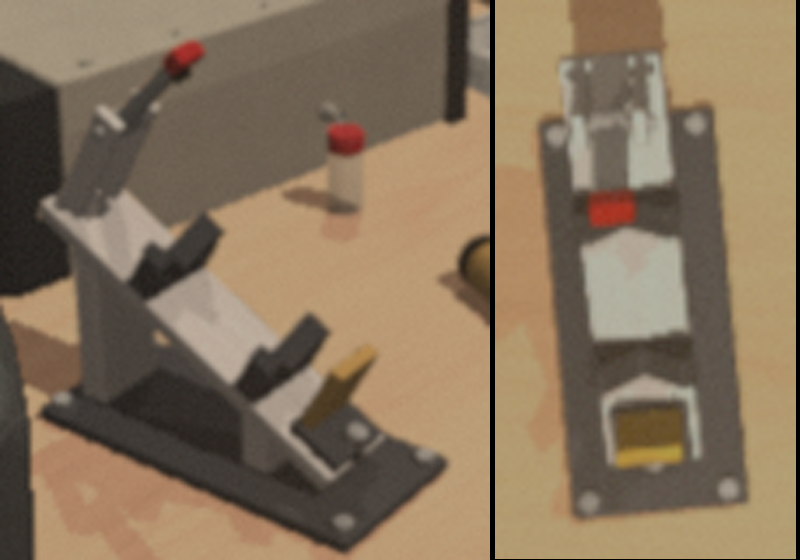

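View pics/tube.png

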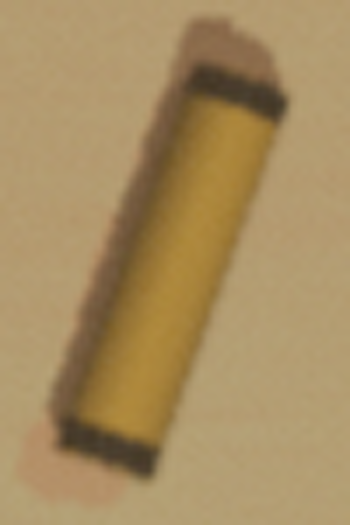

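```bash
cat > fit.py <<'E'
from h import *
from scipy.optimize import least_squares
a=snapshot('scene'); b=snapshot('top')
S=lambda u,v:(205+u/3.5,190+v/3.5); T=lambda u,v:(235+(u-495)/4.3,145+v/4.3)
obs=[]
def A(cam,P,uv,w=1): obs.append((cam,P,(S if cam is a else T)(*uv),w))
A(a,(98,22,-33),(45,207),.6);A(a,(-98,22,-33),(330,485),.6);A(a,(-98,-22,-33),(385,437),.6)
A(a,(-29,-20,-3),(315,316));A(a,(-43,-20,-3),(327,330));A(a,(43,-20,-3),(207,216));A(a,(29,-20,-3),(220,232))
A(b,(-29,22,-33),(595,343));A(b,(-29,-22,-33),(690,335))
A(b,(29,22,-3),(582,238));A(b,(29,-22,-3),(682,233));A(b,(43,22,-33),(575,192));A(b,(43,-22,-33),(678,190))
A(a,'st',(359,352));A(b,'st',(649,455))
A(a,'tip',(183,58));A(b,'tip',(612,210))
def Rm(y): return R.from_euler('ZY',[y,-np.deg2rad(28)]).as_matrix()
def res(p,full=False):
    o=[]
    for c,P,uv,w in obs:
        if P=='st': P=(p[4]-4,0,13)
        if P=='tip':
            r,h=58,0; P=(92-r*np.cos(p[5])-h*np.sin(p[5]),0,23+r*np.sin(p[5]))
        X=p[:3]+Rm(p[3])@np.array(P,float); o.append(w*(project(c,X)[0]-uv))
    return np.ravel(o)
if __name__=='__main__':
    r=least_squares(res,[540,-195,90,0,-62,1.3],loss='soft_l1',x_scale=[10,10,10,.1,10,.1])
    p=r.x; print(p.round(3)); print(res(p).reshape(-1,2).round(1).tolist()); np.save('crad.npy',p)
    e=[onz(b,(369.3,211.9),15),onz(b,(350.3,265.7),15)]; d=e[0]-e[1]
    print('tube',e,np.hypot(*d[:2]),np.degrees(np.arctan2(d[1],d[0])),(e[0]+e[1])/2)
    # tip/hinge/base
    for n,P in (('hinge',(92,0,23)),('stop',(p[4],0,0)),('seatmid',(p[4]+60,0,0)),('rail low',(-98,0,-33))): print(n,(p[:3]+Rm(p[3])@np.array(P)).round(1))
    def seg(im,c,Ps,col,dash=None):
        uv=project(c,np.array([p[:3]+Rm(p[3])@np.array(P,float) for P in Ps])); return uv
    out=[]
    for c,(x0,y0,x1,y1) in ((a,(205,190,345,350)),(b,(235,145,305,275))):
        k=3.5; im=cv2.resize(c['frame'][y0:y1,x0:x1,::-1],None,fx=k,fy=k,interpolation=cv2.INTER_CUBIC)
        for Ps in ([(98,22,-33),(-98,22,-33),(-98,-22,-33),(98,-22,-33),(98,22,-33)],[(-60+p[4]*0,0,0),(60,0,0)],*[[(x,22,-33),(x,22,-3),(x,18,-3),(x,0,-21),(x,-18,-3),(x,-22,-3),(x,-22,-33)] for x in (-43,-29,29,43)],[(p[4],15,0),(p[4],15,13),(p[4],-15,13),(p[4],-15,0)]):
            uv=(project(c,np.array([p[:3]+Rm(p[3])@np.array(P,float) for P in Ps]))-[x0,y0]+.5)*k
            cv2.polylines(im,[uv.round().astype(int)],False,(0,255,0),1)
        out.append(im)
    h=max(i.shape[0] for i in out); out=[cv2.copyMakeBorder(i,0,h-i.shape[0],0,5,0) for i in out]
    cv2.imwrite('pics/fit.png',np.hstack(out))
E
python3 fit.py
```

```text
[ 5.27306e+02 -1.99371e+02  9.21450e+01  1.10000e-01 -6.24600e+01
  1.30800e+00]
[[0.8, 0.3], [1.4, 0.7], [1.4, 1.4], [-1.1, -1.5], [1.5, 0.2], [-0.5, -1.6], [1.6, -0.7], [-0.2, -0.7], [0.1, -0.9], [-1.0, 1.9], [-0.7, 1.1], [0.2, -0.1], [-0.6, -1.6], [-1.0, 2.8], [0.3, -0.2], [0.6, 0.3], [0.4, -1.0]]
tube [array([ 546.75499029, -401.74613317,   15.        ]), array([ 436.39140254, -364.76461075,   15.        ])] 116.39482162123008 -18.525386621798546 [ 491.57319641 -383.25537196   15.        ]
hinge [ 597.3 -191.7  155.6]
stop [ 472.5 -205.4   62.8]
seatmid [ 525.1 -199.6   91. ]
rail low [ 456.7 -207.1   17. ]
```

View pics/fit.png

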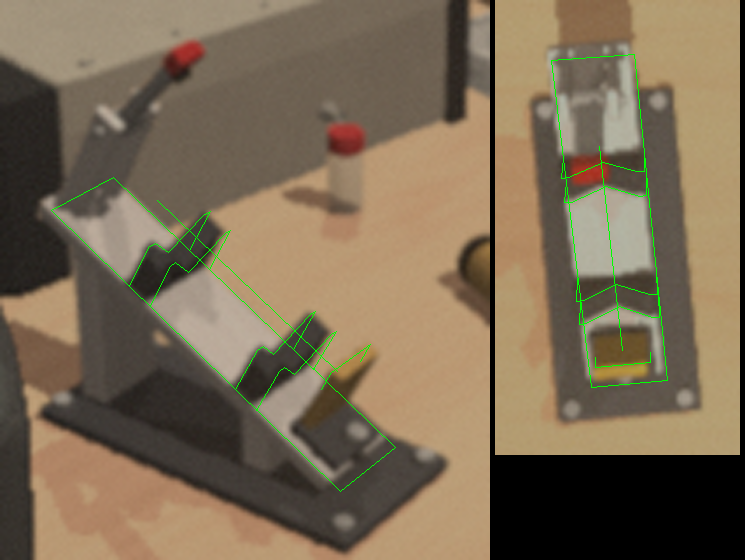

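Tubes in the top view are green (201,142), brass with black collars (359,238) and purple (421,239). The brass one fits the description, and the crop confirms it. The cradle overlay matches in both views: the stop sits at about x = -62 mm and the finger at about 1.31 rad.

```bash
cat >> h.py <<'E'
def rx(st=None): st=st or status.get_state(); return np.array(st['position']),R.from_rotvec(st['eef_rot']).as_matrix()
def frame(x,z):
    x=np.array(x,float);z=np.array(z,float);z/=np.linalg.norm(z);x-=z*(x@z);x/=np.linalg.norm(x);return np.c_[x,np.cross(z,x),z]
def delta(p0,R0,p1,R1): return ((R0.T@(np.array(p1)-p0))/1000).round(4).tolist(), np.degrees(R.from_matrix(R0.T@R1).as_rotvec()).round(2).tolist()
def cradle():
    p=np.load('crad.npy'); return p[:3],R.from_euler('ZY',[p[3],-np.deg2rad(28)]).as_matrix(),p[4]
E
python3 - <<'E'
from h import *
p,Q=rx(); a=np.deg2rad(180-18.5); G=frame([np.cos(a),np.sin(a),0],[0,0,-1])
A=[320,60,380]; B=[491,-383,120]
print(delta(p,Q,[250,330,380],Q),delta(p,Q,A,Q)); print(delta(np.array(A),Q,B,G)); print(delta(p,Q,B,G))
E
```

```text
([-0.1603, -0.1683, -0.1601], [0.0, 0.0, 0.0]) ([-0.2951, -0.4125, -0.1601], [0.0, 0.0, 0.0])
([-0.2756, -0.3867, 0.26], [0.0, 0.0, 4.13])
([-0.5707, -0.7992, 0.0999], [0.0, 0.0, 4.13])
```

Call:
play_rows([
  [[0,0,-0.06],[0,0,0]],
  [[-0.02,-0.03,-0.11],[0,0,0]],
  [[-0.06,-0.07,-0.15],[0,0,0]],
  [[-0.1,-0.11,-0.16],[0,0,0]],
  [[-0.13,-0.16,-0.16],[0,0,0]],
], fingers=0)

```text
clock: 1.68
position: [224.1, 344.4, 381.3]
eef_rot: [0.392, 3.114, 0.003]
wrist_force: [0.5, -0.2, 0.2]
opening: 85.5
grasp_force: 0.0
```

Call:
play_rows([
  [[-0.035,-0.05,0],[0,0,0]],
  [[-0.07,-0.1,0],[0,0,0]],
  [[-0.1,-0.15,0],[0,0,0]],
  [[-0.135,-0.2,0],[0,0,0]],
  [[-0.165,-0.25,0],[0,0,0]],
])

```text
clock: 2.3
position: [320.7, 60.6, 380.2]
eef_rot: [0.393, 3.115, 0.0]
wrist_force: [0.6, -0.1, -0.1]
opening: 85.4
grasp_force: 0.0
```

Call:
play_rows([
  [[-0.035,-0.05,0],[0,0,0]],
  [[-0.07,-0.1,0],[0,0,0]],
  [[-0.1,-0.15,0],[0,0,0]],
  [[-0.135,-0.2,0],[0,0,0]],
  [[-0.165,-0.235,0.02],[0,0,4]],
])

```text
clock: 2.92
position: [422.9, -209.4, 360.9]
eef_rot: [0.507, 3.097, -0.003]
wrist_force: [-0.3, -0.2, -0.5]
opening: 85.4
grasp_force: 0.0
```

```bash
python3 - <<'E'
from h import *
p,Q=rx(); a=np.deg2rad(180-18.5); G=frame([np.cos(a),np.sin(a),0],[0,0,-1])
print(status.get_state()['clock'],p,delta(p,Q,[491,-383,90],G),status.get_state()['joints'])
E
```

```text
2.925 [ 422.90225383 -209.35336501  360.87055989] ([-0.119, -0.1425, 0.2715], [-0.08, 0.19, -0.08]) [-6.96589872e-01  5.28251284e-02  1.44476106e+00 -1.22733440e-04
  1.64038531e+00 -1.94319451e+00]
```

Call:
play_rows([
  [[-0.026,-0.032,0.05],[0,0,0]],
  [[-0.053,-0.064,0.1],[0,0,0]],
  [[-0.08,-0.095,0.15],[0,0,0]],
  [[-0.105,-0.125,0.2],[0,0,0]],
  [[-0.117,-0.14,0.25],[0,0,0]],
])

```text
clock: 3.55
position: [489.8, -378.2, 108.7]
eef_rot: [0.502, 3.099, -0.003]
wrist_force: [-0.4, 0.6, 0.3]
opening: 85.3
grasp_force: 0.0
```

```bash
python3 - <<'E'
from h import *
s=snapshot('top'); save(s,'top1.png',(310,160,420,290),4.5)
s2=snapshot('scene')
for c in (s,s2):
  n='top' if c is s else 'scene'
  for r in nets.cut_out('tube',n)[:3]:
    ys,xs=np.nonzero(r['region']); print(n,r['score'],r['uv'],cv2.minAreaRect(np.c_[xs,ys].astype(np.float32)),project(c,[491.6,-383.3,15]))
p,Q=rx(); a=np.deg2rad(180-18.5); G=frame([np.cos(a),np.sin(a),0],[0,0,-1])
print(status.get_state()['clock'],p,delta(p,Q,[491.5,-383,17],G))
# scene measurement of brass axis ends
E
```

```text
top 0.86 [348.6, 254.6] ((352.24139404296875, 256.60345458984375), (14.312403678894043, 20.352500915527344), 23.198589324951172) [[359.84202102 238.72461719]]
top 0.86 [204.3, 141.3] ((201.0653533935547, 142.4683837890625), (62.633663177490234, 14.402547836303711), 64.17900848388672) [[359.84202102 238.72461719]]
scene 0.82 [397.5, 253.1] ((396.1623229980469, 253.0852813720703), (57.939491271972656, 14.130597114562988), 21.370620727539062) [[358.87085174 277.00524303]]
scene 0.55 [358.8, 280.5] ((358.6639404296875, 277.8032531738281), (52.495121002197266, 15.23638916015625), 39.80556869506836) [[358.87085174 277.00524303]]
scene 0.44 [228.8, 246.5] ((226.0, 243.5), (45.0, 18.0), 90.0) [[358.87085174 277.00524303]]
3.75 [ 488.31530016 -375.38882578  108.89216807] ([-0.0057, -0.0064, 0.0919], [0.1, -0.17, 0.1])
```

View pics/top1.png

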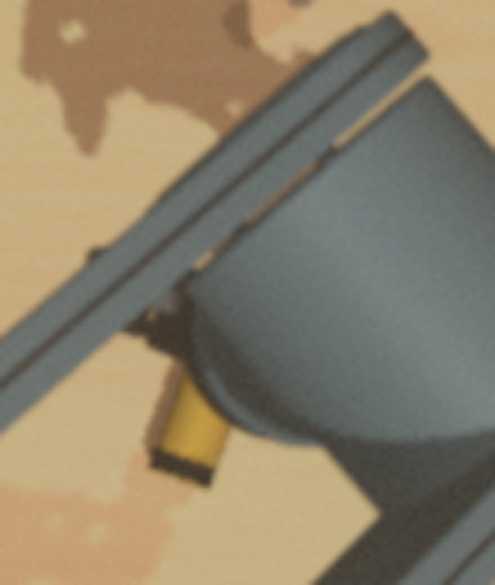

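The brass tube lies under the gripper where I expected it, with its near end at crop (180,460). Lowering now.

Call:
play_rows([
  [[-0.003,-0.003,0.02],[0,0,0]],
  [[-0.006,-0.006,0.045],[0,0,0]],
  [[-0.006,-0.0065,0.07],[0,0,0]],
  [[-0.006,-0.0065,0.088],[0,0,0]],
  [[-0.006,-0.0065,0.092],[0,0,0]],
])

```text
clock: 4.38
position: [492.5, -383.4, 17.7]
eef_rot: [-0.501, -3.101, -0.0]
wrist_force: [0.3, -0.9, 0.8]
opening: 85.4
grasp_force: 0.0
```

Call:
play_rows([
  [[0,0,0],[0,0,0]],
  [[0,0,0],[0,0,0]],
  [[0,0,0],[0,0,0]],
  [[0,0,0],[0,0,0]],
  [[0,0,0],[0,0,0]],
], fingers=1)

```text
clock: 5.0
position: [492.9, -384.4, 18.6]
eef_rot: [0.501, 3.1, -0.001]
wrist_force: [-0.2, -0.3, 1.9]
opening: 0.0
grasp_force: 1.3
```

Call:
play_rows([
  [[0,0,0],[0,0,0]],
  [[0,0,0],[0,0,0]],
  [[0,0,0],[0,0,0]],
  [[0,0,0],[0,0,0]],
  [[0,0,0],[0,0,0]],
])

```text
clock: 5.62
position: [493.0, -384.4, 18.6]
eef_rot: [0.501, 3.1, -0.001]
wrist_force: [-0.1, 0.1, 5.6]
opening: -0.3
grasp_force: 2.8
```

```bash
python3 - <<'E'
from h import *
p,Q=rx(); print(p); o,C,st=cradle(); F=frame(-C[:,0],-C[:,2])
print('tcp z->tube offset',p[2]-15, np.degrees(np.arctan2(Q[1,0],Q[0,0])))
off=p[2]-15   # tube axis ahead of TCP
def tcp(x,z,y=0): return o+C@np.array([x,y,z+off])
print('lift',delta(p,Q,[p[0],p[1],230],Q))
U=tcp(st+65,110); print(U,delta(np.array([p[0],p[1],230]),Q,U,F))
E
```

```text
[ 492.96167243 -384.4451227    18.60187547]
tcp z->tube offset 3.6018754658147962 161.6300367307845
lift ([-0.0003, -0.0002, -0.2114], [0.0, 0.0, 0.0])
[ 476.52214099 -204.95693029  193.64193843] ([0.0722, 0.1652, 0.0362], [-6.08, -27.5, -24.14])
```

The fingers closed on nothing, so I'll raise and look.

Call:
play_rows([
  [[0,0,0],[0,0,0]],
  [[0,0,-0.04],[0,0,0]],
  [[0,0,-0.09],[0,0,0]],
  [[0,0,-0.14],[0,0,0]],
  [[0,0,-0.18],[0,0,0]],
], fingers=0)

```text
clock: 6.25
position: [492.5, -383.9, 199.6]
eef_rot: [0.501, 3.101, -0.0]
wrist_force: [-0.2, -0.3, -0.3]
opening: 85.1
grasp_force: 0.0
```

```bash
python3 - <<'E'
from h import *
s=snapshot('top');s2=snapshot('scene')
f=s['frame'][150:310,300:440,::-1];g=s2['frame'][200:360,290:460,::-1]
z=lambda i:cv2.resize(i,None,fx=2.5,fy=2.5,interpolation=cv2.INTER_CUBIC)
cv2.imwrite('pics/both1.png',np.hstack([z(f),z(g)]))
for n in ('top','scene'):
  for r in nets.cut_out('tube',n)[:3]:
    ys,xs=np.nonzero(r['region']); print(n,r['score'],r['uv'],cv2.minAreaRect(np.c_[xs,ys].astype(np.float32)))
print(status.get_state())
E
```

```text
top 0.66 [347.9, 251.7] ((351.204833984375, 249.94390869140625), (16.14937973022461, 33.43464660644531), 20.22486114501953)
top 0.56 [205.8, 140.5] ((201.00003051757812, 142.50001525878906), (62.60989761352539, 15.652474403381348), 63.43495178222656)
scene 0.74 [359.7, 284.0] ((358.482177734375, 279.25738525390625), (50.122318267822266, 15.72127628326416), 40.815086364746094)
scene 0.58 [398.1, 254.2] ((396.31585693359375, 253.14266967773438), (58.76991271972656, 14.766556739807129), 20.2248592376709)
{'clock': 6.45, 'joints': array([-8.40457602e-01,  4.05643951e-01,  1.37850928e+00, -4.05696022e-05,
        1.35674857e+00, -2.09068523e+00]), 'joint_vel': array([-2.15869101e-04,  2.94665555e-02,  3.99419671e-02,  3.75797085e-05,
       -5.23354769e-03,  8.86909192e-04]), 'effort': array([ 5.33415622e-02, -5.53650570e+01, -3.07779515e+01,  2.97961138e-03,
       -2.73427679e-03,  2.35704380e-05]), 'position': array([ 492.56173661, -383.95916451,  198.11684494]), 'eef_rot': array([ 5.01299699e-01,  3.10082000e+00, -7.30802336e-04]), 'wrist_force': array([ 0.12904549, -0.11175444, -1.68700313]), 'ft_torque': array([-0.04729209,  0.03915362,  0.03106889]), 'grasp_force': 0.0, 'opening': 85.27189808974629}
```

View pics/both1.png

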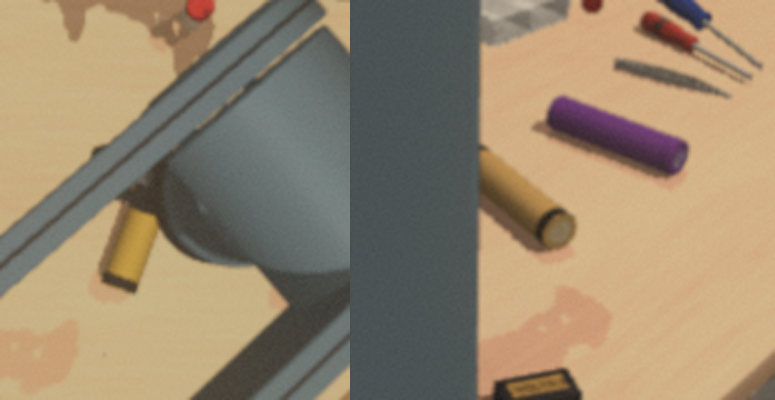

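```bash
python3 - <<'E'
from h import *
s=snapshot('top');s2=snapshot('scene'); p,Q=rx()
out=[]
for c,(x0,y0,x1,y1) in ((s,(300,150,440,310)),(s2,(240,180,400,340))):
    k=2.5 if c is s2 else 2.5
    im=cv2.resize(c['frame'][y0:y1,x0:x1,::-1],None,fx=k,fy=k,interpolation=cv2.INTER_CUBIC)
    def L(Ps,col):
        uv=((project(c,Ps)-[x0,y0]+.5)*k).round().astype(int); cv2.polylines(im,[uv],False,col,1)
    g=lambda *v:p+Q@np.array(v,float)
    L([g(0,-42,4),g(0,-42,-54),g(0,42,-54),g(0,42,4)],(0,255,0)); L([g(0,0,0),g(0,0,17)],(0,0,255)); L([g(-38,-43,-56),g(-38,43,-56),g(38,43,-56),g(38,-43,-56),g(-38,-43,-56)],(255,255,0))
    d=np.array([-.948,.317,0]); m=np.array([491.6,-383.3,15]); n=np.array([.317,.948,0])
    L([m+60*d+15*n,m+60*d-15*n,m-60*d-15*n,m-60*d+15*n,m+60*d+15*n],(255,0,255))
    out.append(im)
cv2.imwrite('pics/ov.png',np.hstack(out))
E
```

```text
(no output)
```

View pics/ov.png

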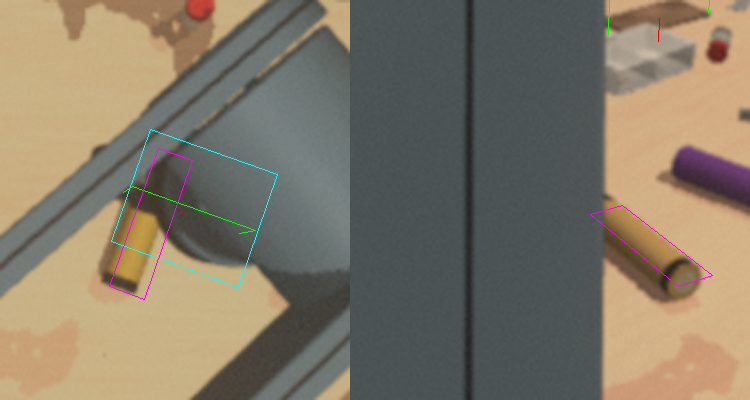

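```bash
python3 - <<'E'
from h import *
s=snapshot('top');s2=snapshot('scene'); p,Q=rx(); st=status.get_state(); print(p,st['joints'])
out=[]
for c,x0 in ((s,160),(s2,120)):
    im=c['frame'][:,:,::-1].copy()
    for P,col in ((p,(0,0,255)),(p-[0,0,p[2]],(255,0,255)),(p+[0,0,200],(0,255,0)),([0,0,0],(255,255,0)),([0,0,300],(0,255,255))):
        u=project(c,P)[0]; print(u.round());cv2.circle(im,tuple(u.round().astype(int).tolist()),3,col,-1)
    out.append(im[:,x0:x0+400])
cv2.imwrite('pics/full.png',np.hstack(out))
E
```

```text
[ 491.86769014 -383.19705885  195.88736102] [-8.40501759e-01  4.08085874e-01  1.38032218e+00  1.11663444e-05
  1.35686023e+00 -2.09068352e+00]
[372. 234.]
[359. 239.]
[393. 227.]
[164. 481.]
[112. 567.]
[363. 187.]
[358. 284.]
[369.  69.]
[510. 600.]
[586. 365.]
```

View pics/full.png

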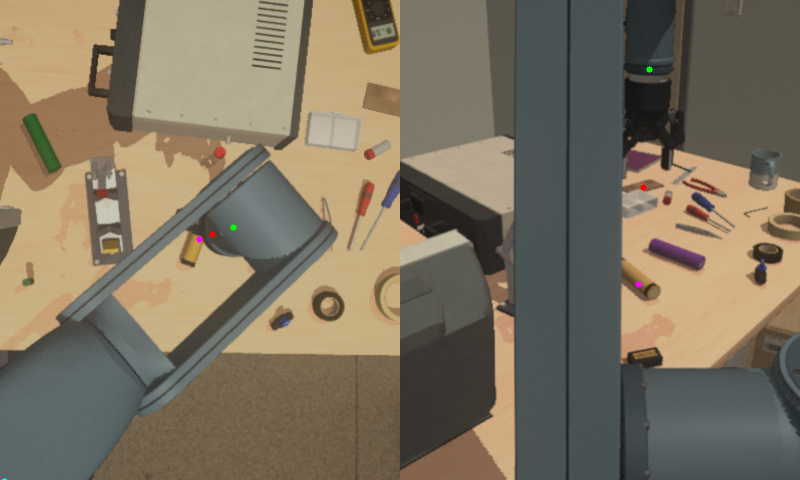

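The scene view shows the real fingertips standing about 30 mm higher than the reported TCP implies. They closed onto the tube's top (30 mm up, reported z 18.6), so the tool is about 28 mm shorter than reported. The tube rolled about 5 mm towards +y. I'll go deeper, watching the force.

Call:
play_rows([
  [[0,0.002,0.05],[0,0,0]],
  [[0,0.0045,0.1],[0,0,0]],
  [[0,0.0045,0.15],[0,0,0]],
  [[0,0.0045,0.175],[0,0,0]],
  [[0,0.0045,0.18],[0,0,0]],
])

```text
clock: 7.28
position: [492.3, -377.9, 14.6]
eef_rot: [-0.501, -3.096, -0.006]
wrist_force: [-0.6, 0.4, 1.0]
opening: 85.6
grasp_force: 0.0
```

Call:
play_rows([
  [[0,0,0.005],[0,0,0]],
  [[0,0,0.01],[0,0,0]],
  [[0,0,0.015],[0,0,0]],
  [[0,0,0.019],[0,0,0]],
  [[0,0,0.019],[0,0,0]],
])

```text
clock: 7.9
position: [493.9, -379.6, -1.2]
eef_rot: [-0.501, -3.101, -0.0]
wrist_force: [0.1, -0.8, -1.4]
opening: 85.8
grasp_force: 0.0
```

Call:
play_rows([
  [[0,0,0.003],[0,0,0]],
  [[0,0,0.006],[0,0,0]],
  [[0,0,0.006],[0,0,0]],
  [[0,0,0.006],[0,0,0]],
  [[0,0,0.006],[0,0,0]],
], fingers=1)

```text
clock: 8.52
position: [494.0, -379.6, -7.1]
eef_rot: [-0.501, -3.101, -0.0]
wrist_force: [0.8, 1.0, -0.0]
opening: 28.3
grasp_force: 59.3
```

Call:
play_rows([
  [[0,0,0],[0,0,0]],
  [[0,0,0],[0,0,0]],
  [[0,0,0],[0,0,0]],
  [[0,0,0],[0,0,0]],
  [[0,0,0],[0,0,0]],
])

```text
clock: 9.15
position: [494.0, -379.6, -7.1]
eef_rot: [-0.501, -3.101, -0.0]
wrist_force: [0.3, 0.6, 0.8]
opening: 28.1
grasp_force: 59.3
```

Call:
play_rows([
  [[0,0,0],[0,0,0]],
  [[0,0,0],[0,0,0]],
  [[0,0,0.001],[0,0,0]],
  [[0,0,0.003],[0,0,0]],
  [[0,0,0.0045],[0,0,0]],
], fingers=0.3)

```text
clock: 9.78
position: [493.9, -379.6, -11.8]
eef_rot: [-0.501, -3.101, -0.0]
wrist_force: [0.4, -0.1, 0.2]
opening: 60.1
grasp_force: 0.0
```

Call:
play_rows([
  [[0,0,0],[0,0,0]],
  [[0,0,0],[0,0,0]],
  [[0,0,0],[0,0,0]],
  [[0,0,0],[0,0,0]],
  [[0,0,0],[0,0,0]],
], fingers=1)

```text
clock: 10.4
position: [494.1, -379.8, -11.4]
eef_rot: [0.501, 3.101, -0.0]
wrist_force: [-0.9, 0.3, 2.3]
opening: 28.0
grasp_force: 59.2
```

```bash
python3 - <<'E'
from h import *
p,Q=rx(); o,C,st=cradle(); F=frame(-C[:,0],-C[:,2]); off=p[2]-15; np.save('off.npy',off)
def tcp(x,z,y=0): return o+C@np.array([x,y,z+off])
L=np.array([p[0],p[1],200]); U=tcp(st+66,100)
print(off,U,delta(p,Q,L,Q),delta(L,Q,U,F),np.linalg.norm(L-U))
E
```

```text
-26.368500171652137 [ 496.05224293 -202.8086325   158.81966304] ([-0.0001, -0.0, -0.2114], [0.0, 0.0, 0.0]) ([0.0539, 0.1686, 0.0411], [-6.03, -27.55, -24.15]) 181.70270365423326
```

Call:
play_rows([
  [[0,0,-0.02],[0,0,0]],
  [[0,0,-0.07],[0,0,0]],
  [[0,0,-0.13],[0,0,0]],
  [[0,0,-0.19],[0,0,0]],
  [[0,0,-0.24],[0,0,0]],
])

```text
clock: 11.02
position: [493.9, -379.5, 230.2]
eef_rot: [0.501, 3.101, -0.0]
wrist_force: [0.2, -0.4, -3.4]
opening: 28.2
grasp_force: 59.6
```

```bash
python3 - <<'E'
from h import *
p,Q=rx(); o,C,st=cradle(); F=frame(-C[:,0],-C[:,2]); off=float(np.load('off.npy'))
U=o+C@np.array([st+66,0,125+off]); print(delta(p,Q,U,F)); print(status.get_state()['opening'])
E
```

```text
([0.0643, 0.1635, 0.0493], [-6.03, -27.55, -24.14])
28.22412082017145
```

Call:
play_rows([
  [[0.013,0.033,0],[-1.2,-5.5,-4.8]],
  [[0.026,0.065,0],[-2.4,-11,-9.6]],
  [[0.039,0.1,0.01],[-3.6,-16.5,-14.4]],
  [[0.052,0.13,0.03],[-4.8,-22,-19.2]],
  [[0.064,0.1635,0.049],[-6.03,-27.55,-24.14]],
])

```text
clock: 11.65
position: [483.9, -202.7, 178.5]
eef_rot: [-0.149, 2.648, 0.036]
wrist_force: [0.8, 1.4, -2.5]
opening: 28.3
grasp_force: 59.7
```

Call:
play_rows([
  [[0,0,0],[0,0,0]],
  [[0,0,0],[0,0,0]],
  [[0,0,0],[0,0,0]],
  [[0,0,0],[0,0,0]],
  [[0,0,0],[0,0,0]],
])

```text
clock: 12.28
position: [485.2, -204.8, 179.7]
eef_rot: [-0.145, 2.649, 0.036]
wrist_force: [0.2, -0.2, -3.3]
opening: 28.3
grasp_force: 59.7
```

```bash
python3 - <<'E'
from h import *
p,Q=rx(); o,C,st=cradle(); F=frame(-C[:,0],-C[:,2]); off=float(np.load('off.npy'))
U=o+C@np.array([st+66,0,125+off]); print(p,delta(p,Q,U,F)); print(status.get_state()['joints'])
m=p+Q@np.array([0,0,off]); d=Q[:,0]
for n in ('top','scene'):
  s=snapshot(n); cv2.imwrite(f'pics/raw_{n}.png',s['frame'][:,:,::-1])
  print(n,'expect ends',project(s,[m+60*d,m-60*d,m]).round(1).tolist())
  for r in nets.cut_out('tube',n)[:4]:
    ys,xs=np.nonzero(r['region']); q=cv2.minAreaRect(np.c_[xs,ys].astype(np.float32)); print(round(r['score'],2),r['uv'],len(xs),cv2.boxPoints(q).round(1).tolist())
f=lambda n,x,y:cv2.resize(cv2.imread(f'pics/raw_{n}.png')[y:y+150,x:x+130],None,fx=3,fy=3,interpolation=cv2.INTER_CUBIC)
cv2.imwrite('pics/held.png',np.hstack([f('top',215,130),f('scene',205,150)]))
E
```

```text
[ 485.15829891 -204.84464771  179.70561063] ([0.0, 0.0008, -0.0014], [-0.02, -0.0, 0.01])
[-0.90900552  0.04091925  2.01865718  0.54173678  0.88635867 -2.89588654]
top expect ends [[270.9, 274.4], [263.5, 210.3], [267.3, 243.3]]
0.98 [420.5, 238.1] 914 [[412.79998779296875, 269.0], [414.1000061035156, 208.8000030517578], [429.6000061035156, 209.10000610351562], [428.29998779296875, 269.29998779296875]]
0.97 [263.4, 228.0] 779 [[254.1999969482422, 207.60000610351562], [272.29998779296875, 206.10000610351562], [276.1000061035156, 252.3000030517578], [258.1000061035156, 253.8000030517578]]
0.7 [259.5, 181.7] 277 [[256.0, 169.0], [266.0, 169.0], [266.0, 196.0], [256.0, 196.0]]
0.63 [203.2, 139.9] 895 [[181.0, 116.9000015258789], [194.5, 110.4000015258789], [221.5, 167.0], [208.0, 173.39999389648438]]
scene expect ends [[330.6, 243.3], [273.8, 191.8], [301.7, 217.1]]
0.85 [397.8, 251.7] 851 [[365.70001220703125, 250.3000030517578], [370.8999938964844, 236.0], [426.3999938964844, 256.3999938964844], [421.20001220703125, 270.70001220703125]]
0.54 [369.0, 350.6] 251 [[349.0, 347.0], [382.0, 347.0], [382.0, 359.0], [349.0, 359.0]]
```

View pics/held.png

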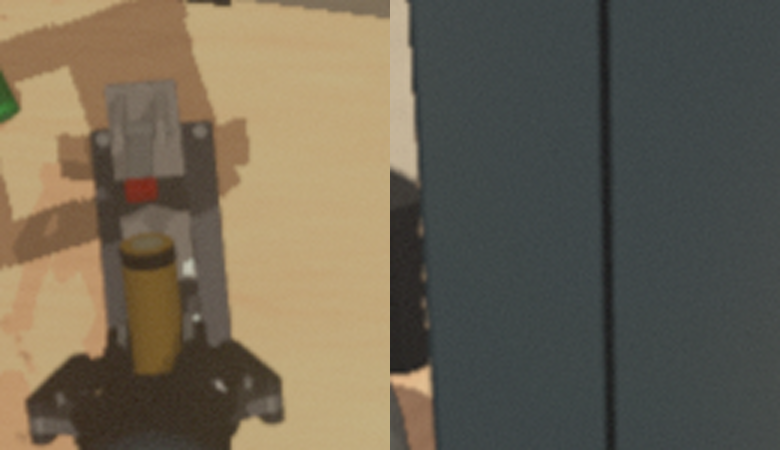

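In the top view the tube's upper end sits at about (264,212) against an expected (263.5,210). So the 26 mm tool offset holds in the tool frame. I'll descend along -z of the cradle with corrections of about 2 mm in x and y.

Call:
play_rows([
  [[-0.002,0.002,0.02],[0,0,0]],
  [[-0.002,0.002,0.045],[0,0,0]],
  [[-0.002,0.002,0.07],[0,0,0]],
  [[-0.002,0.002,0.09],[0,0,0]],
  [[-0.002,0.002,0.1],[0,0,0]],
])

```text
clock: 13.1
position: [533.0, -196.6, 91.0]
eef_rot: [-0.145, 2.651, 0.038]
wrist_force: [0.0, -0.5, -3.8]
opening: 28.4
grasp_force: 59.8
```

```bash
cat > m.py <<'E'
from h import *
p,Q=rx(); o,C,st=cradle(); off=float(np.load('off.npy')); s=status.get_state()
print('cradle tube(model)',(C.T@(p+Q@np.array([0,0,off])-o)).round(2),'F cradle',(C.T@s['wrist_force']).round(2),'T',s['ft_torque'].round(2),s['clock'],s['opening'])
E
cat > m2.py <<'E'
from m import *
s=snapshot('top'); m=p+Q@np.array([0,0,off]); e=m-60*Q[:,0]
r=[r for r in nets.cut_out('tube','top') if abs(r['uv'][0]-265)<15 and r['uv'][1]>195]
print('expect',project(s,e))
for q in r: ys,xs=np.nonzero(q['region']); print(q['score'],q['uv'],xs[ys<ys.min()+12].mean(),ys.min(), 'expected top row',project(s,e+C[:,2]*0+np.array([0,0,0])+Q[:,2]*15)[0])
E
python3 m2.py
```

```text
cradle tube(model) [ 4.8   2.09 22.56] F cradle [-1.78 -0.54 -3.3 ] T [-0.02  0.41  0.06] 13.1 28.440286393842033
expect [[262.62919331 188.06589595]]
0.7 [264.2, 208.4] 264.7029702970297 186 expected top row [262.74653555 185.20055398]
```

Call:
play_rows([
  [[0,0,0.004],[0,0,0]],
  [[0,0,0.008],[0,0,0]],
  [[0,0,0.012],[0,0,0]],
  [[0,0,0.015],[0,0,0]],
  [[0,0,0.017],[0,0,0]],
])

```text
clock: 13.82
position: [540.9, -196.2, 76.9]
eef_rot: [-0.145, 2.65, 0.037]
wrist_force: [0.9, 0.8, -2.8]
opening: 28.2
grasp_force: 59.8
```

```bash
python3 m.py
```

```text
cradle tube(model) [5.12 1.71 6.36] F cradle [-0.48  0.73 -2.91] T [-0.01  0.41 -0.01] 13.825 28.160739257359406
```

Call:
play_rows([
  [[0,0,0.001],[0,0,0]],
  [[0,0,0.002],[0,0,0]],
  [[0,0,0.003],[0,0,0]],
  [[0,0,0.003],[0,0,0]],
  [[0,0,0.003],[0,0,0]],
])

```text
clock: 14.45
position: [542.3, -196.0, 74.4]
eef_rot: [-0.145, 2.65, 0.036]
wrist_force: [-0.1, -0.1, -2.5]
opening: 28.5
grasp_force: 59.8
```

```bash
python3 m.py
```

```text
cradle tube(model) [5.18 1.67 3.55] F cradle [-1.28 -0.09 -2.12] T [-0.    0.44 -0.02] 14.45 28.48574786542266
```

Call:
play_rows([
  [[0,0,0.0005],[0,0,0]],
  [[0,0,0.001],[0,0,0]],
  [[0,0,0.0015],[0,0,0]],
  [[0,0,0.002],[0,0,0]],
  [[0,0,0.002],[0,0,0]],
])

```text
clock: 15.08
position: [543.4, -196.6, 73.1]
eef_rot: [-0.145, 2.649, 0.035]
wrist_force: [-3.3, -2.5, 2.9]
opening: 27.7
grasp_force: 60.6
```

```bash
python3 m.py
```

```text
cradle tube(model) [5.43 1.07 1.88] F cradle [-1.81 -2.16  4.26] T [-0.29  0.71  0.02] 15.075 27.721369359284243
```

Contact, with the tube slightly too far to +y. Correcting.

Call:
play_rows([
  [[0,-0.0005,0],[0,0,0]],
  [[0,-0.001,0],[0,0,0]],
  [[0,-0.0012,0.0003],[0,0,0]],
  [[0,-0.0012,0.0006],[0,0,0]],
  [[0,-0.0012,0.0006],[0,0,0]],
])

```text
clock: 15.7
position: [543.5, -196.7, 72.8]
eef_rot: [-0.147, 2.649, 0.037]
wrist_force: [-11.1, 0.1, 11.2]
opening: 28.1
grasp_force: 61.7
```

```bash
python3 m.py
```

```text
cradle tube(model) [5.38 0.91 1.64] F cradle [-4.53  1.31 15.04] T [0.06 0.9  0.31] 15.7 28.12786755394451
```

Seated in both Vs. I'll unload slightly, then slide downhill.

Call:
play_rows([
  [[0,0.0003,-0.0004],[0,0,0]],
  [[0.0005,0.0003,-0.0005],[0,0,0]],
  [[0.001,0.0003,-0.0005],[0,0,0]],
  [[0.0015,0.0003,-0.0005],[0,0,0]],
  [[0.002,0.0003,-0.0005],[0,0,0]],
])

```text
clock: 16.32
position: [542.9, -197.0, 72.7]
eef_rot: [-0.146, 2.647, 0.036]
wrist_force: [2.1, 1.8, 5.1]
opening: 28.3
grasp_force: 60.5
```

```bash
python3 m.py
```

```text
cradle tube(model) [4.74 0.7  1.76] F cradle [4.42 1.52 3.46] T [ 0.17 -0.39  0.35] 16.325 28.280919375658797
```

Call:
play_rows([
  [[0.0003,0,-0.0002],[0,0,0]],
  [[0.0006,0,-0.0003],[0,0,0]],
  [[0.0006,0,-0.0003],[0,0,0]],
  [[0.0006,0,-0.0003],[0,0,0]],
  [[0.0006,0,-0.0003],[0,0,0]],
])

```text
clock: 16.95
position: [541.1, -197.2, 71.7]
eef_rot: [-0.145, 2.649, 0.036]
wrist_force: [2.0, 1.3, 4.4]
opening: 28.3
grasp_force: 60.4
```

```bash
python3 m.py
```

```text
cradle tube(model) [2.74 0.62 1.79] F cradle [3.95 1.1  2.87] T [ 0.06 -0.38  0.22] 16.95 28.276665256350224
```

Call:
play_rows([
  [[0.0004,0,-0.0002],[0,0,0]],
  [[0.0008,0,-0.0003],[0,0,0]],
  [[0.0012,0,-0.0003],[0,0,0]],
  [[0.0012,0,-0.0003],[0,0,0]],
  [[0.0012,0,-0.0003],[0,0,0]],
])

```text
clock: 17.58
position: [539.4, -197.2, 71.0]
eef_rot: [-0.145, 2.65, 0.037]
wrist_force: [0.5, -1.8, -0.6]
opening: 28.1
grasp_force: 60.1
```

```bash
python3 m.py
```

```text
cradle tube(model) [0.94 0.82 1.88] F cradle [-0.06 -1.86 -0.67] T [-0.23  0.16 -0.02] 17.575 28.06162885247236
```

Call:
play_rows([
  [[0.0004,0,0],[0,0,0]],
  [[0.0008,0,0],[0,0,0]],
  [[0.001,0,0],[0,0,0]],
  [[0.001,0,0],[0,0,0]],
  [[0.001,0,0],[0,0,0]],
])

```text
clock: 18.2
position: [538.7, -197.2, 70.6]
eef_rot: [-0.145, 2.65, 0.037]
wrist_force: [0.1, -1.4, -1.1]
opening: 28.1
grasp_force: 60.0
```

```bash
python3 m.py
```

```text
cradle tube(model) [0.15 0.9  1.94] F cradle [-0.59 -1.37 -0.91] T [-0.27  0.33  0.  ] 18.2 28.14484237437845
```

Call:
play_rows([
  [[0.0003,-0.0002,0],[0,0,0]],
  [[0.0006,-0.0002,0],[0,0,0]],
  [[0.001,-0.0002,0],[0,0,0]],
  [[0.001,-0.0002,0],[0,0,0]],
  [[0.001,-0.0002,0],[0,0,0]],
])

```text
clock: 18.82
position: [537.9, -197.4, 70.2]
eef_rot: [-0.145, 2.65, 0.037]
wrist_force: [-0.1, 0.6, -0.8]
opening: 28.5
grasp_force: 59.9
```

```bash
python3 m.py
```

```text
cradle tube(model) [-0.82  0.79  1.99] F cradle [-0.37  0.65 -0.68] T [-0.1   0.42  0.02] 18.825 28.54179043315108
```

Call:
play_rows([
  [[0.0003,0,0],[0,0,0]],
  [[0.0006,0,0],[0,0,0]],
  [[0.001,0,0],[0,0,0]],
  [[0.001,0,0],[0,0,0]],
  [[0.001,0,0],[0,0,0]],
])

```text
clock: 19.45
position: [537.3, -197.6, 70.0]
eef_rot: [-0.145, 2.649, 0.037]
wrist_force: [2.6, 1.5, -1.9]
opening: 27.9
grasp_force: 59.8
```

```bash
python3 m.py
```

```text
cradle tube(model) [-1.45  0.7   2.03] F cradle [ 1.57  1.24 -3.01] T [ 0.19 -0.04  0.06] 19.45 27.86534545196178
```

Call:
play_rows([
  [[0.0003,0,0.0002],[0,0,0]],
  [[0.0006,0,0.0003],[0,0,0]],
  [[0.0006,0,0.0004],[0,0,0]],
  [[0.0006,0,0.0004],[0,0,0]],
  [[0.0006,0,0.0004],[0,0,0]],
])

```text
clock: 20.08
position: [537.3, -197.6, 69.9]
eef_rot: [-0.145, 2.648, 0.036]
wrist_force: [2.9, 4.6, 3.8]
opening: 28.4
grasp_force: 60.3
```

```bash
python3 m.py
```

```text
cradle tube(model) [-1.51  0.68  1.96] F cradle [4.79 4.29 1.79] T [ 0.59 -0.65  0.35] 20.075 28.42098299359171
```

Stop reached: x has halted and Fx is rising. Now the bedding push.

Call:
play_rows([
  [[0.0003,0.0005,0],[0,0,0]],
  [[0.0006,0.0006,0],[0,0,0]],
  [[0.0008,0.0006,0],[0,0,0]],
  [[0.0008,0.0006,0],[0,0,0]],
  [[0.0008,0.0006,0],[0,0,0]],
])

```text
clock: 20.7
position: [537.3, -197.6, 69.9]
eef_rot: [-0.145, 2.647, 0.035]
wrist_force: [7.5, 3.9, 2.6]
opening: 28.1
grasp_force: 60.1
```

```bash
python3 m.py
```

```text
cradle tube(model) [-1.54  0.67  1.99] F cradle [ 8.19  3.05 -1.43] T [ 0.55 -1.09  0.3 ] 20.7 28.14095971507909
```

Call:
play_rows([
  [[0.0003,0.0003,0.0002],[0,0,0]],
  [[0.0004,0.0003,0.0003],[0,0,0]],
  [[0.0004,0.0003,0.0003],[0,0,0]],
  [[0.0004,0.0003,0.0003],[0,0,0]],
  [[0.0004,0.0003,0.0003],[0,0,0]],
])

```text
clock: 21.32
position: [537.3, -197.6, 69.9]
eef_rot: [-0.145, 2.647, 0.034]
wrist_force: [7.0, 4.3, 5.7]
opening: 28.1
grasp_force: 60.2
```

```bash
python3 m.py
```

```text
cradle tube(model) [-1.56  0.67  1.96] F cradle [9.25 3.46 1.55] T [ 0.56 -1.1   0.29] 21.325 28.085481274274297
```

Call:
play_rows([
  [[0,0,0],[0,0,0]],
  [[0,0,0],[0,0,0]],
  [[0,0,0],[0,0,0]],
  [[0,0,0],[0,0,0]],
  [[0,0,0],[0,0,0]],
])

```text
clock: 21.95
position: [537.3, -197.6, 69.9]
eef_rot: [-0.145, 2.647, 0.034]
wrist_force: [6.9, 3.7, 5.6]
opening: 28.4
grasp_force: 60.2
```

```bash
python3 m2.py
```

```text
cradle tube(model) [-1.53  0.66  1.97] F cradle [9.1  2.95 1.55] T [ 0.56 -1.09  0.25] 21.95 28.367534861735916
expect [[263.93080507 187.37872221]]
0.69 [266.2, 208.9] 269.18518518518516 184 expected top row [264.04845688 184.55239346]
```

Bedded at about 9–10 N for over 0.6 s. Now relieve and release.

Call:
play_rows([
  [[-0.0006,-0.0004,0],[0,0,0]],
  [[-0.001,-0.0006,0],[0,0,0]],
  [[-0.001,-0.0006,0],[0,0,0]],
  [[-0.001,-0.0006,0],[0,0,0]],
  [[-0.001,-0.0006,0],[0,0,0]],
])

```text
clock: 22.68
position: [537.4, -197.6, 69.8]
eef_rot: [-0.145, 2.648, 0.035]
wrist_force: [1.6, 4.2, 5.6]
opening: 28.1
grasp_force: 60.6
```

Call:
play_rows([
  [[0,0,0],[0,0,0]],
  [[0,0,0],[0,0,0]],
  [[0,0,0],[0,0,0]],
  [[0,0,0],[0,0,0]],
  [[0,0,0],[0,0,0]],
], fingers=0)

```text
clock: 23.3
position: [536.6, -197.5, 68.8]
eef_rot: [-0.145, 2.65, 0.037]
wrist_force: [0.6, 0.1, -0.5]
opening: 85.0
grasp_force: 0.0
```

```bash
python3 m2.py; python3 - <<'E'
from h import *
o,C,st=cradle()
s=snapshot('top')
# predicted seated upper end
for x in (st+120,):
    print(project(s,[o+C@np.array([x,0,0]),o+C@np.array([x,0,15]),o+C@np.array([x,0,-15])]).round(1).tolist())
E
```

```text
cradle tube(model) [-2.59  0.86  1.26] F cradle [ 0.31  0.03 -0.77] T [-0.03  0.19  0.01] 23.3 85.01401179483274
expect [[263.90476774 187.76065549]]
0.74 [265.1, 207.7] 268.875 185 expected top row [264.01112776 184.95780546]
[[264.4, 187.4], [264.3, 190.3], [264.5, 184.6]]
```

Tube sits home. Next I retract, close the fingers, and go behind the raised hold-down finger.

Call:
play_rows([
  [[0,0,-0.006],[0,0,0]],
  [[0,0,-0.03],[0,0,0]],
  [[0,0,-0.06],[0,0,0]],
  [[0,0,-0.09],[0,0,0]],
  [[0,0,-0.119],[0,0,0]],
])

```text
clock: 24.08
position: [480.5, -203.5, 175.1]
eef_rot: [-0.145, 2.65, 0.036]
wrist_force: [0.2, 0.6, 0.4]
opening: 85.3
grasp_force: 0.0
```

Call:
play_rows([
  [[-0.0,0,0],[0,0,0]],
  [[-0.02,0,0],[0,0,0]],
  [[-0.05,0,0],[0,0,0]],
  [[-0.08,0,0],[0,0,0]],
  [[-0.108,0,0],[0,0,0]],
], fingers=1)

```text
clock: 24.7
position: [576.8, -192.5, 223.8]
eef_rot: [-0.145, 2.651, 0.038]
wrist_force: [-0.6, -0.7, 0.6]
opening: -0.0
grasp_force: 0.0
```

```bash
python3 m.py; python3 - <<'E'
from h import *
print(status.get_state()['joints'].round(2))
for n in('top','scene'):
  s=snapshot(n)
  for t in('tube','finger'):
    for r in nets.cut_out(t,n)[:3]: print(n,t,round(r['score'],2),r['uv'],r['region'].sum())
E
```

```text
cradle tube(model) [105.97   1.36 119.14] F cradle [-0.3  -0.59  0.87] T [-0.03  0.23 -0.01] 24.7 -0.021787636241746875
[-0.72  0.13  1.8   0.45  0.92 -2.63]
top tube 0.74 [204.3, 139.5] 928
top tube 0.61 [421.3, 237.8] 886
scene tube 0.87 [397.5, 252.9] 795
```

Call:
play_rows([
  [[0,-0.0005,0.008],[0,0,0]],
  [[0,-0.0005,0.017],[0,0,0]],
  [[0,-0.0005,0.025],[0,0,0]],
  [[0.005,-0.0005,0.025],[0,0,0]],
  [[0.01,-0.0005,0.025],[0,0,0]],
])

```text
clock: 25.62
position: [578.6, -193.2, 197.6]
eef_rot: [-0.145, 2.65, 0.037]
wrist_force: [0.3, -0.1, 0.5]
opening: -0.3
grasp_force: 0.0
```

```bash
python3 m.py
```

```text
cradle tube(model) [95.15  0.46 95.18] F cradle [ 0.46 -0.12  0.34] T [-0.05  0.19 -0.02] 25.625 -0.3123266032878323
```

Call:
play_rows([
  [[0.007,0,0.0015],[0,0,0]],
  [[0.0145,0,0.004],[0,0,0]],
  [[0.022,0,0.008],[0,0,0]],
  [[0.0285,0,0.013],[0,0,0]],
  [[0.0345,0,0.019],[0,0,0]],
])

```text
clock: 26.25
position: [557.2, -195.9, 164.4]
eef_rot: [-0.145, 2.65, 0.036]
wrist_force: [-1.2, 0.2, 2.0]
opening: 0.1
grasp_force: 1.1
```

```bash
python3 m.py
```

```text
cradle tube(model) [60.5   0.19 76.03] F cradle [-0.09  0.37  2.35] T [-0.06  0.16 -0.02] 26.25 0.12063349346052003
```

Call:
play_rows([
  [[0.0025,0,0.005],[0,0,0]],
  [[0.005,0,0.01],[0,0,0]],
  [[0.0076,0,0.0145],[0,0,0]],
  [[0.0093,0,0.0195],[0,0,0]],
  [[0.0105,0,0.0235],[0,0,0]],
])

```text
clock: 26.88
position: [559.4, -195.4, 138.9]
eef_rot: [-0.145, 2.65, 0.037]
wrist_force: [-1.1, -0.4, 2.4]
opening: 0.0
grasp_force: 0.8
```

```bash
python3 m.py
```

```text
cradle tube(model) [50.51  0.4  52.46] F cradle [ 0.14 -0.26  2.6 ] T [-0.04  0.17 -0.  ] 26.875 0.029568528867950878
```

Call:
play_rows([
  [[0,0,0.0008],[0,0,0]],
  [[0,0,0.0016],[0,0,0]],
  [[0,0,0.0024],[0,0,0]],
  [[0,0,0.0032],[0,0,0]],
  [[0,0,0.004],[0,0,0]],
])

```text
clock: 27.5
position: [561.2, -195.3, 135.7]
eef_rot: [-0.145, 2.65, 0.036]
wrist_force: [-0.5, -0.7, 2.3]
opening: 0.1
grasp_force: 0.7
```

```bash
python3 m.py
```

```text
cradle tube(model) [50.59  0.39 48.82] F cradle [ 0.56 -0.62  2.34] T [-0.03  0.22  0.04] 27.5 0.10512692888380454
```

Call:
play_rows([
  [[0,0,0.0005],[0,0,0]],
  [[0,0,0.001],[0,0,0]],
  [[0,0,0.0015],[0,0,0]],
  [[0,0,0.002],[0,0,0]],
  [[0,0,0.0025],[0,0,0]],
])

```text
clock: 28.12
position: [562.3, -195.1, 133.4]
eef_rot: [-0.145, 2.65, 0.036]
wrist_force: [-0.7, -0.2, 1.5]
opening: -0.1
grasp_force: 0.7
```

```bash
python3 m.py
```

```text
cradle tube(model) [50.52  0.38 46.26] F cradle [ 0.12 -0.17  1.68] T [-0.1   0.25  0.02] 28.125 -0.1256961829775223
```

Call:
play_rows([
  [[0,0,0.0004],[0,0,0]],
  [[0,0,0.0008],[0,0,0]],
  [[0,0,0.0012],[0,0,0]],
  [[0,0,0.0015],[0,0,0]],
  [[0,0,0.0015],[0,0,0]],
])

```text
clock: 28.75
position: [563.0, -195.0, 132.0]
eef_rot: [-0.145, 2.65, 0.037]
wrist_force: [-0.5, -0.0, 0.4]
opening: 0.1
grasp_force: 0.5
```

```bash
python3 m.py
```

```text
cradle tube(model) [50.44  0.4  44.74] F cradle [-0.23  0.04  0.52] T [-0.06  0.34  0.03] 28.75 0.09409453000742607
```

Call:
play_rows([
  [[0,0,0.0004],[0,0,0]],
  [[0,0,0.0008],[0,0,0]],
  [[0,0,0.0012],[0,0,0]],
  [[0,0,0.0015],[0,0,0]],
  [[0,0,0.0015],[0,0,0]],
])

```text
clock: 29.38
position: [563.8, -194.9, 130.8]
eef_rot: [-0.145, 2.65, 0.037]
wrist_force: [-0.2, 0.2, -0.8]
opening: -0.0
grasp_force: 0.2
```

```bash
python3 m.py
```

```text
cradle tube(model) [50.58  0.42 43.25] F cradle [-0.48  0.19 -0.6 ] T [-0.06  0.25 -0.02] 29.375 -0.026991547075891863
```

Call:
play_rows([
  [[0,0,0.0004],[0,0,0]],
  [[0,0,0.0008],[0,0,0]],
  [[0,0,0.0012],[0,0,0]],
  [[0,0,0.0015],[0,0,0]],
  [[0,0,0.0015],[0,0,0]],
])

```text
clock: 30.0
position: [564.1, -194.9, 130.4]
eef_rot: [-0.146, 2.649, 0.036]
wrist_force: [-10.5, 0.6, 9.9]
opening: 0.0
grasp_force: 7.3
```

```bash
python3 m.py
```

```text
cradle tube(model) [50.65  0.41 42.71] F cradle [-4.53  1.74 13.67] T [0.18 1.01 0.13] 30.0 0.028290614399931576
```

Firm contact: the pad is on the tube. Retreat and check.

Call:
play_rows([
  [[0,0,-0.004],[0,0,0]],
  [[0,0,-0.03],[0,0,0]],
  [[0,0,-0.07],[0,0,0]],
  [[0,0,-0.12],[0,0,0]],
  [[0,0,-0.17],[0,0,0]],
])

```text
clock: 30.62
position: [484.5, -203.4, 280.9]
eef_rot: [-0.145, 2.65, 0.037]
wrist_force: [0.6, -0.3, -0.2]
opening: -0.1
grasp_force: 0.0
```

Call:
play_rows([
  [[0,-0.05,0],[0,0,0]],
  [[0,-0.11,-0.02],[0,0,0]],
  [[0,-0.17,-0.04],[0,0,0]],
  [[0,-0.22,-0.06],[0,0,0]],
  [[0,-0.26,-0.06],[0,0,0]],
])

```text
clock: 31.25
position: [485.4, -468.4, 334.2]
eef_rot: [-0.144, 2.648, 0.032]
wrist_force: [1.1, -0.5, -0.0]
opening: 0.2
grasp_force: 0.0
```

```bash
python3 - <<'E'
from h import *
o,C,st=cradle()
for n in('top','scene'):
  s=snapshot(n); cv2.imwrite(f'pics/end_{n}.png',s['frame'][:,:,::-1])
  for t in('tube','finger','stop'):
    for r in nets.cut_out(t,n)[:4]: print(n,t,round(r['score'],2),r['uv'],r['region'].sum())
  f=s['frame'].astype(int); red=(f[:,:,0]>90)&(f[:,:,1]<60)&(f[:,:,2]<60)
  k,lab,stt,cen=cv2.connectedComponentsWithStats(red.astype(np.uint8))
  print('red',[(c.round(1).tolist(),int(a[4])) for c,a in zip(cen[1:],stt[1:]) if a[4]>15])
  for th in (-.1,0,.1,.3):
    P=np.array([92-58*np.cos(th)+0,0,23+58*np.sin(th)]); print(th,project(s,o+C@P).round(1))
  print('tube ends exp',project(s,[o+C@np.array([st+x,0,0]) for x in(0,60,120)]).round(1).tolist())
print(status.get_state()['clock'],rx()[0])
E
```

```text
top tube 0.86 [266.9, 222.5] 826
top tube 0.74 [203.8, 140.2] 922
top tube 0.66 [419.2, 234.1] 764
top finger 0.55 [262.2, 189.5] 323
top stop 0.64 [264.7, 253.2] 46
red [([264.8, 204.8], 44)]
-0.1 [[265.6 202.7]]
0 [[265.6 204. ]]
0.1 [[265.5 205. ]]
0.3 [[265.3 206.2]]
tube ends exp [[270.9, 245.7], [267.7, 217.3], [264.4, 187.4]]
scene tube 0.59 [402.6, 254.5] 770
scene tube 0.47 [249.3, 253.8] 109
scene finger 0.75 [246.3, 230.4] 178
scene stop 0.54 [247.6, 230.8] 212
red [([421.8, 186.1], 77), ([386.6, 200.2], 34), ([416.8, 212.2], 68), ([136.0, 218.0], 20)]
-0.1 [[263.6 250.1]]
0 [[264.9 247.9]]
0.1 [[266.  245.5]]
0.3 [[267.3 239.9]]
tube ends exp [[301.8, 296.6], [275.7, 271.8], [250.4, 247.7]]
31.65 [ 485.80546615 -463.84280259  332.88923636]
```

Call:
play_rows([
  [[0.05,-0.03,0],[0,0,0]],
  [[0.1,-0.06,0],[0,0,0]],
  [[0.15,-0.09,0],[0,0,0]],
  [[0.2,-0.12,0],[0,0,0]],
  [[0.23,-0.14,0],[0,0,0]],
])

```text
clock: 32.28
position: [343.1, -631.0, 252.2]
eef_rot: [-0.057, 2.701, 0.067]
wrist_force: [0.4, -0.2, 0.0]
opening: -0.1
grasp_force: 0.0
```

```bash
python3 - <<'E'
from h import *
o,C,st=cradle(); s=snapshot('scene')
for t in('tube','finger','stop'):
    for r in nets.cut_out(t,'scene')[:3]:
        ys,xs=np.nonzero(r['region']); print(t,round(r['score'],2),r['uv'],len(xs),cv2.boxPoints(cv2.minAreaRect(np.c_[xs,ys].astype(np.float32))).round().tolist())
f=s['frame'].astype(int); red=(f[:,:,0]>80)&(f[:,:,0]>2*f[:,:,1])&(f[:,:,0]>2*f[:,:,2])
k,lab,stt,cen=cv2.connectedComponentsWithStats(red.astype(np.uint8))
print('red',[(c.round(1).tolist(),a.tolist()) for c,a in zip(cen[1:],stt[1:]) if a[4]>8])
for th in (-.1,0,.1): print(th,project(s,o+C@np.array([92-58*np.cos(th),0,23+58*np.sin(th)])).round(1), project(s,o+C@np.array([92-64*np.cos(th),0,23+64*np.sin(th)])).round(1))
print('tube exp',project(s,[o+C@np.array([st+x,0,0]) for x in(0,60,120)]).round(1).tolist()); st=status.get_state(); print(st['clock'],st['position'],st['joints'].round(2))
E
```

```text
tube 0.78 [269.6, 267.2] 920 [[241.0, 251.0], [254.0, 237.0], [295.0, 275.0], [282.0, 289.0]]
finger 0.54 [256.2, 238.6] 337 [[235.0, 225.0], [242.0, 218.0], [271.0, 246.0], [264.0, 254.0]]
red [([136.2, 218.6], [134, 214, 5, 10, 32]), ([300.1, 227.8], [299, 226, 3, 5, 12]), ([263.7, 247.1], [259, 243, 10, 9, 58])]
-0.1 [[263.6 250.1]] [[266.  252.8]]
0 [[264.9 247.9]] [[267.5 250.3]]
0.1 [[266.  245.5]] [[268.6 247.6]]
tube exp [[301.8, 296.6], [275.7, 271.8], [250.4, 247.7]]
32.475 [ 343.81719109 -630.04372622  252.12563312] [-1.45  0.49  1.2   0.45  1.47 -3.12]
```

```bash
python3 - <<'E'
from h import *
o,C,st=cradle(); s=snapshot('top'); f=cv2.GaussianBlur(s['frame'],(3,1),0).astype(np.float32)
def prof(xs,y,z):
    uv=project(s,[o+C@np.array([x,y,z]) for x in xs]).astype(np.float32)
    return cv2.remap(f,uv[:,0].reshape(1,-1),uv[:,1].reshape(1,-1),cv2.INTER_LINEAR)[0].astype(int)
xs=np.arange(-80,-38,2.)
for x,c in zip(xs,prof(xs,0,14)): print(x,c.tolist())
m=[r for r in nets.cut_out('tube','top') if abs(r['uv'][0]-265)<15][0]['region']; ys,_=np.nonzero(m); print(ys.min(),ys.max())
print(project(s,[o+C@np.array([st+x,0,14]) for x in(-8,0,120)]).round(1).tolist())
E
```

```text
-80.0 [102, 92, 81]
-78.0 [100, 89, 79]
-76.0 [101, 91, 80]
-74.0 [120, 110, 97]
-72.0 [138, 126, 111]
-70.0 [138, 121, 98]
-68.0 [126, 103, 66]
-66.0 [119, 91, 46]
-64.0 [110, 84, 42]
-62.0 [89, 69, 40]
-60.0 [67, 53, 35]
-58.0 [63, 49, 34]
-56.0 [61, 49, 33]
-54.0 [75, 59, 38]
-52.0 [99, 77, 42]
-50.0 [116, 89, 45]
-48.0 [119, 90, 42]
-46.0 [121, 92, 44]
-44.0 [119, 91, 43]
-42.0 [118, 90, 42]
-40.0 [119, 91, 43]
186 248
[[271.3, 252.7], [270.9, 249.0], [264.3, 190.1]]
```

In the top view the tube's black collar directly adjoins the stop strip with no gap, and the finger's tip matches θ ≈ 0 in both cameras. Handing in.

```bash
python3 -c "
from cell import hand_in; print(hand_in())"
```

```text
the job is handed in; nothing more can be done
None
```

I handed the job in at about 32.6 s: the brass tube lies in both Vs against the end stop, bedded at 9–10 N for over half a second, with the hold-down finger folded onto it. The hand-in returned no verdict; my last force and camera checks showed the tube against the stop and the finger within about 0.03 rad of closed.

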